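# Pack the drill-press accessory box

### The arm

A 7-joint arm with a two-finger parallel gripper is mounted at the origin on the work surface. World frame = base frame: x ahead of the robot, y to its left, z up, the work surface at z = 0. Lengths are in m, angles in rad, forces in N, time in s.
With the tool pointing down it reaches from about 0.4 to 0.85 m from the base axis. Payload 10.4 kg.
Tool frame: the origin (TCP) lies between the finger pads; the fingertips stand manip.finger_overhang ahead of it and the grasp point (between the pads) lies 11 mm behind it (manip.finger_overhang is the distance from the TCP to the fingertips, in m); x points along the fingers, z is the direction in which the jaws open and shut, and the axes are right-handed (so a half turn about x gives the same grasp; the last joint's range is limited). The gripper opens to 85 mm and grips with 20 to 120 N. Pads are 22 mm wide; open, the fingers measure 114 mm over their backs; the gripper's body (76 mm by 85 mm) begins 54 mm behind the grasp point. The pads swing forward as they close: fully open they stand 13 mm farther back than shut.
Start: joints at [-1.305, 0.332, -0.065, 1.46, 0.022, 1.35, -0.088], TCP at [0.178, 0.599, 0.239] pointing down, gripper open.
Joint ranges: [-2.6, 2.6], [-0.5, 2.12], [-1.47, 1.34], [0.16, 2.42], [-1.27, 4.41], [0.06, 2.06], [-2.6, 2.6]. Speed limits (rad/s): [2.22, 2.22, 2.79, 2.79, 3.14, 3.14, 3.14].

### API

Orientations are given as a unit quaternion [x, y, z, w].
In Python, from workcell import get_obs, camera, workorder, manip gives the robot as it stands. The module is installed in compiled form; this text tells all that it offers.
- The arm moves only by the tool play_rows, never from a script. Its argument "increments" is text: rows parted by semicolons, each of 4 numbers parted by spaces: the shift along the tool's x, y, z in m, then the turn about the tool's x in rad. A call has 1 to 20 rows; each row shifts and turns the pose as measured when the row begins, along the tool's axes as they then stand; what a row does not reach is not made up. A row lasts 1/10 s, in which the tool goes at most 50 mm and 8.59 degrees, less where a joint would pass 70% of its speed; a pose out of reach is approached as far as the arm can. A call is refused whole if a number of a shift passes 0.05 or a number of a turn 0.15, either way. A call with a gripper value outside its range is refused whole. "hand" is the gripper command: -1 is fully open, 1 is shut, values between are in proportion, set as the call begins (left out, the last holds). The fingers move at their own pace and stop on an object; "squeeze" is the grip in N (left out, the last holds). Time passes only in rows, so rows that do not move let the fingers close. It gives the time, the measured TCP pose, the force and the opening at its end, in the units of the state.
- get_obs(): the state, without advancing time (a new reading comes with each control period).
- camera(name): name is "scene" or "top" or "wrist"; returns a dict with "img" (384x512x3 uint8, blue, green, red), "fov_y" (degrees; the focal length in pixels is half the picture's height over the tangent of half this angle, whatever the lens; pixels are square), "cx", "cy" (the principal point, pixels), "R" (3x3) and "t" (3): a world point X has camera coordinates R X + t; the wrist camera has in their place "tool_from_camera" (4x4, takes a point from camera to tool coordinates, whose origin is the TCP and whose axes are the tool frame's). Camera axes: x right, y down, z forward; pixel columns grow to the right and rows downward; lengths in m; the calibration is good to about 2 mm. The wrist camera is an equidistant fisheye: a pixel r from the principal point sees the ray r / f radians off the axis. A picture is of the moment at which its call begins: read the wrist's pose just before it. There is no depth.
- workorder.hand_in(): hands the job in, once; it reports no verdict.
The state is a dict: "clock": time; "joint_pos": joint angles; "joint_velocities": joint speeds; "tau": joint torques, N m; "position": TCP position; "ee_rot": TCP orientation; "ft_force": force on the tool from outside, world axes, zero at the start; "torque": the same for the moment, N m; "grip_width": opening from 0.0 (shut) to 1.0 (fully open).
Only numpy, scipy, OpenCV 4.12 (cv2) and the standard library are available. Lean on these libraries where they do the work, as an engineer would, in place of code of your own. Each camera call takes 0.05 s, during which the arm holds its last target.

### The job

Pack the drill press's accessory box: stand the large drill chuck and the tall jig block upright, side by side, on the floor of the empty part of the shallow wooden box, next to its drill stand. Set each one down rather than dropping it, and leave the smaller chuck where it stands.

Things in the scene. Friction and masses are not known exactly. Their poses are not given: they have to be found in the camera images.
- chuck_center (a point): The large keyed drill chuck, plain steel, standing upright on its flat back with its jaws up: 50 mm in diameter, 84 mm tall. Its sleeve is a straight cylinder from 11 to 64 mm above its underside, then it tapers to the jaws. The point is on its axis, half-way up (42 mm above its underside); z is up. About 0.6 kg.
- jig_center (a point): The tall drilling-jig block, a plain aluminium block with small dark holes, standing on end: 30 mm along its x, 45 mm along its y, 80 mm tall along z. The point is its centre, 40 mm above its underside. About 0.3 kg. A shorter block of the same section, 45 mm tall, also stands on the bench and is not wanted.
- bay (a point): The empty part (bay) of the shallow open wooden box, which is fixed to the bench. The point is the middle of the bay's floor, 6 mm above the bench; the bay is 72 mm along x and 125 mm along y. Walls 8 mm thick rise 20 mm above this floor on the two x sides and at the -y end; at the +y end stands a built-in wooden drill stand, 50 mm long along y and 40 mm high, with drills reaching 66 mm above the floor. z is up.
- small_chuck_center (a point): The smaller drill chuck, of the same shape and steel, 34 mm in diameter and 56 mm tall, standing on the bench; to be left alone. The point is on its axis, half-way up.
Mind the look-alikes: they are no part of the job. What is shaped like the part that bears jig_center but red is not meant. What is shaped like the part that bears chuck_center but purple is not meant.

How it is judged:
By the outcome, as a careful person would: the job done as asked, in the order asked, and still so for the second after the job is handed in, with the robot touching nothing.
It also fails if it takes over 58 s, if anything falls off the work surface, if the arm or the gripper's body presses on something with over 40 N, if the wrist force passes 120 N, or if a joint passes its speed limit or range.

## Working session

There is one attempt and no reset: what is moved stays moved. The work goes in short steps, Python scripts to look and compute and a tool call to move; the robot and the scene stay as the last step left them, time stands still between calls to the robot, and variables do not carry over. Pictures are saved under pics/ and viewed, and the job is handed in when it is done.

Besides the shell and the picture viewer there is one more tool, called after "Request:" as a command line: name --argument value ..., lists and objects as JSON in quotes. play_rows: Moves the arm, as the interface text tells. Its arguments: {"type":"object","properties":{"increments":{"type":"string"},"hand":{"type":"number"},"squeeze":{"type":"number"}},"required":["increments"]}

```bash
mkdir -p pics; cat > h.py <<'E'
import numpy as np, cv2
from workcell import get_obs, camera, workorder, manip
from scipy.spatial.transform import Rotation as Ro
def foc(c): return c["img"].shape[0]/2/np.tan(np.radians(c["fov_y"])/2)
def ray(c,u,v,pose=None):
    f=foc(c); x=(u-c["cx"])/f; y=(v-c["cy"])/f
    if "R" in c:
        R=np.array(c["R"]);t=np.array(c["t"]); d=R.T@np.array([x,y,1]); return -R.T@t, d/np.linalg.norm(d)
    r=np.hypot(x,y); s=np.sin(r)/r if r>1e-9 else 1
    d=np.array([x*s,y*s,np.cos(r)]); T=np.array(c["tool_from_camera"]); p,q=pose; W=Ro.from_quat(q).as_matrix()
    return np.array(p)+W@T[:3,3], W@T[:3,:3]@d
def onz(c,u,v,z,pose=None):
    o,d=ray(c,u,v,pose); return o+d*(z-o[2])/d[2]
def proj(c,X,pose=None):
    f=foc(c)
    if "R" in c:
        p=np.array(c["R"])@X+np.array(c["t"]); return c["cx"]+f*p[0]/p[2],c["cy"]+f*p[1]/p[2]
    T=np.array(c["tool_from_camera"]); p0,q=pose; W=Ro.from_quat(q).as_matrix()
    p=T[:3,:3].T@(W.T@(np.array(X)-p0)-T[:3,3]); th=np.arctan2(np.hypot(p[0],p[1]),p[2]); a=np.arctan2(p[1],p[0])
    return c["cx"]+f*th*np.cos(a),c["cy"]+f*th*np.sin(a)
def tri(rs):
    A=0;b=0
    for o,d in rs:
        P=np.eye(3)-np.outer(d,d); A=A+P;b=b+P@o
    X=np.linalg.solve(A,b); return X,[np.linalg.norm(np.cross(X-o,d)) for o,d in rs]
E
python3 - <<'E'
from h import *
o=get_obs(); print({k:np.round(v,3) for k,v in o.items()}, manip.finger_overhang)
print(Ro.from_quat(o["ee_rot"]).as_matrix().round(3))
import pickle
D={}
for n in ["scene","top","wrist"]:
    o=get_obs(); c=camera(n); D[n]=(c,o); cv2.imwrite(f"pics/{n}0.png",c["img"])
    print(n,c["fov_y"],c["cx"],c["cy"], (-np.array(c["R"]).T@c["t"]) if "R" in c else c["tool_from_camera"])
pickle.dump(D,open("d0.pkl","wb"))
E
```

```text
{'clock': np.float64(0.0), 'joint_pos': array([-1.305,  0.333, -0.065,  1.461,  0.022,  1.35 , -0.088]), 'joint_velocities': array([ 0.   ,  0.   ,  0.001,  0.001,  0.   , -0.002, -0.002]), 'tau': array([-0.0000e+00, -6.2545e+01,  4.9000e-02, -3.9159e+01,  1.6000e-02,
        1.0000e-02, -0.0000e+00]), 'position': array([0.178, 0.599, 0.238]), 'ee_rot': array([-0.423,  0.567,  0.423,  0.566]), 'ft_force': array([ 0.488,  0.169, -0.084]), 'torque': array([-0.006,  0.019, -0.043]), 'grip_width': np.float64(0.998)} 0.008
[[-0.    -0.959  0.285]
 [-0.001  0.285  0.959]
 [-1.    -0.    -0.001]]
scene 47.167708915982764 254.42267127383082 193.17954178424142 [0.95760175 0.45985481 0.62100207]
top 54.19798080756021 248.10846201132972 185.4345464702057 [ 0.37030726 -0.04682907  0.79269422]
wrist 65.70646984690485 260.63648240957855 192.5035552438879 [[-2.90075459e-04 -2.80025244e-01  9.59992593e-01 -1.34798331e-01]
 [ 5.91062841e-04 -9.59992514e-01 -2.80025042e-01  7.21484428e-02]
 [ 9.99999783e-01  4.86187557e-04  4.43982785e-04  5.38927681e-04]
 [ 0.00000000e+00  0.00000000e+00  0.00000000e+00  1.00000000e+00]]
```

View pics/scene0.png

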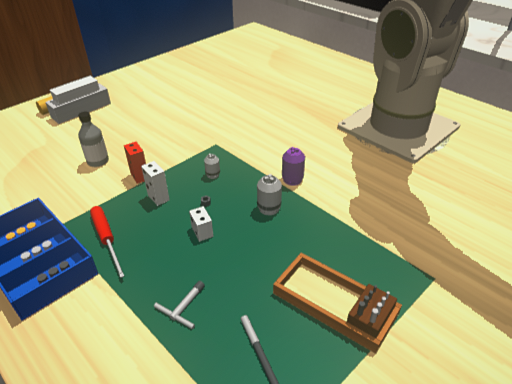

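View pics/top0.png

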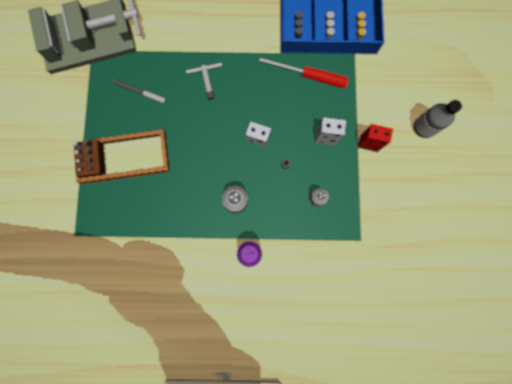

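View pics/wrist0.png

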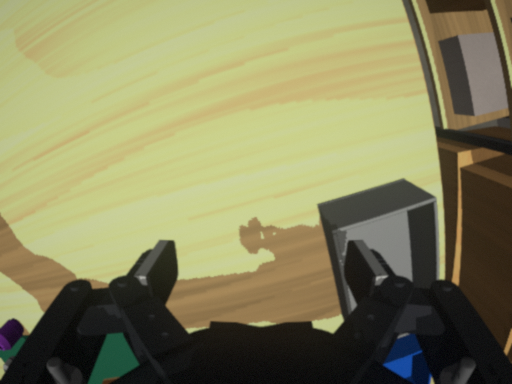

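The top view shows two large-chuck shapes: plain steel at (235,198) and purple at (249,254). The small chuck is at (320,197). Of the blocks, the tall aluminium one is at (331,131), the short one at (258,133) and the red one at (376,138). Steel (235,198) and aluminium (331,131) fit the description. I'll confirm both in an enlarged crop.

```bash
python3 - <<'E'
from h import *
import pickle
D=pickle.load(open("d0.pkl","rb"))
t=D["top"][0]["img"]; s=D["scene"][0]["img"]
a=cv2.resize(t[110:220,210:400],None,fx=4,fy=4,interpolation=cv2.INTER_CUBIC)
cv2.imwrite("pics/top_crop.png",a)
a=cv2.resize(s[130:250,120:310],None,fx=4,fy=4,interpolation=cv2.INTER_CUBIC)
cv2.imwrite("pics/sc_crop.png",a)
a=cv2.resize(t[120:190,65:180],None,fx=6,fy=6,interpolation=cv2.INTER_CUBIC)
cv2.imwrite("pics/box_crop.png",a)
a=cv2.resize(s[245:355,265:410],None,fx=5,fy=5,interpolation=cv2.INTER_CUBIC)
cv2.imwrite("pics/boxs_crop.png",a)
E
```

```text
(no output)
```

View pics/top_crop.png

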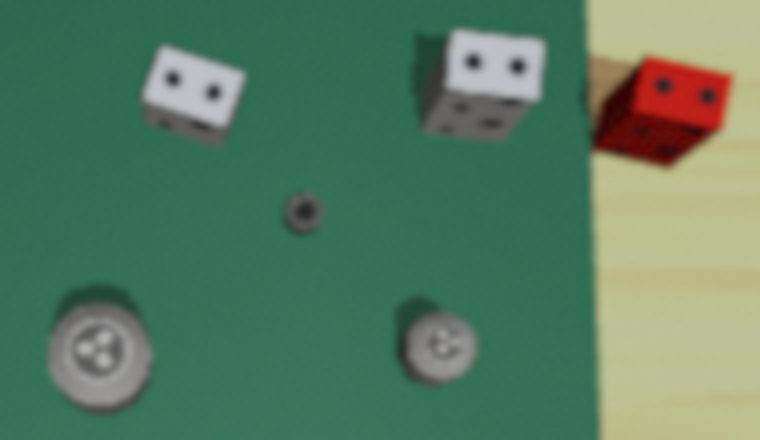

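View pics/sc_crop.png

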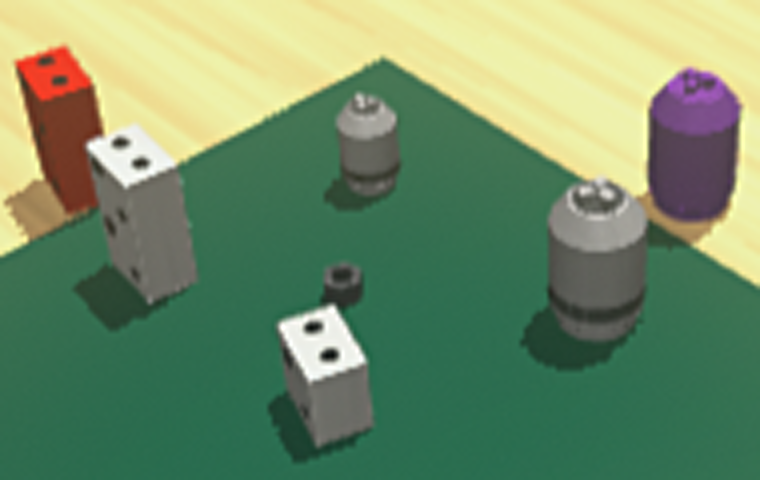

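View pics/box_crop.png

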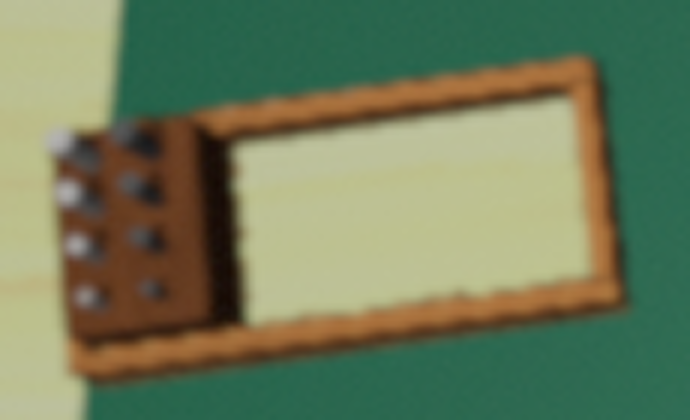

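View pics/boxs_crop.png

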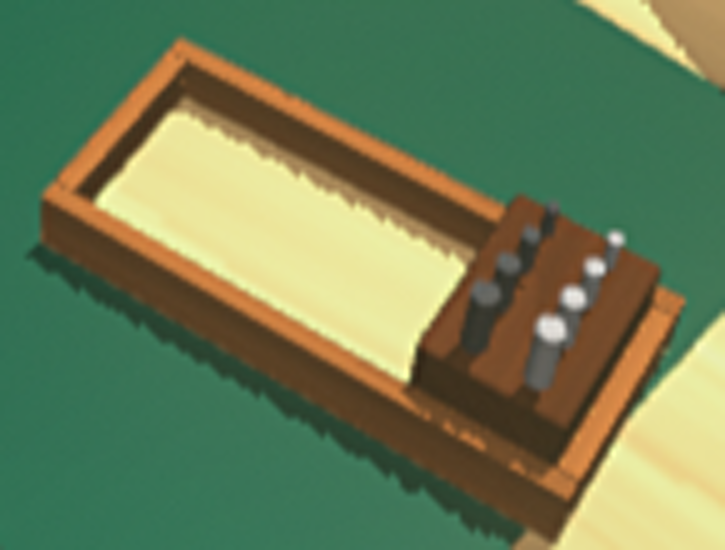

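```bash
python3 - <<'E'
from h import *
import pickle
D=pickle.load(open("d0.pkl","rb"))
T=D["top"][0];S=D["scene"][0]
def px(p,s,ox,oy): return (p[0]+.5)/s-.5+ox,(p[1]+.5)/s-.5+oy
tc=lambda p:px(p,4,210,110); sc=lambda p:px(p,4,120,130); tb=lambda p:px(p,6,65,120); sb=lambda p:px(p,5,265,245)
def two(n,a,b):
    X,e=tri([ray(T,*a),ray(S,*b)]); print(n,X.round(4),np.round(e,4)); return X
for n,a,b in [("jh1",(473,62),(141,163)),("jh2",(518,66),(122,142)),("c--a",(452,30),(126,187)),("c b",(545,41),(86,142)),("c c",(540,104),(134,125)),("c d",(445,90),(176,164)),("chuck",(98,350),(598,196)),("small",(444,345),(365,102)),("short1",(173,78),(330,355)),("short2",(213,92),(314,327))]: two(n,tc(a),sc(b))
for n,a,b in [("box+x-y",(590,57),(43,195)),("box-x-y",(628,303),(180,40)),("box-x+y",(75,375),(685,300)),("st-x-y",(215,320),(518,195)),("st-x+y",(72,340),(660,268)),("st+x-y",(195,122),(418,350))]: two(n,tb(a),sb(b))
print("floor corners top @6mm")
for p in [(240,140),(577,95),(592,277),(245,325)]: print(onz(T,*tb(p),0.006).round(4))
for p in [(185,100),(475,262),]: print("sc",onz(S,*sb(p),0.006).round(4))
print("rim -> z.026")
for p in [(590,57),(628,303),(75,375)]: print(onz(T,*tb(p),0.026).round(4))
for p in [(43,195),(180,40),(685,300),(572,492)]: print("sc",onz(S,*sb(p),0.026).round(4))
print("jig top .08")
P=[onz(T,*tc(p),0.08)[:2] for p in [(452,30),(545,41),(540,104),(445,90)]]; print(np.round(P,4),np.mean(P,0))
P=[onz(S,*sc(p),0.08)[:2] for p in [(126,187),(86,142),(134,125),(176,164)]]; print(np.round(P,4),np.mean(P,0))
E
```

```text
jh1 [ 0.6138 -0.1992  0.0788] [0.0004 0.0004]
jh2 [ 0.6113 -0.2208  0.0797] [0.001 0.001]
c--a [ 0.6302 -0.189   0.0782] [0.0007 0.0007]
c b [ 0.6245 -0.2345  0.0794] [0.0011 0.0011]
c c [ 0.5946 -0.2335  0.0748] [0.0004 0.0004]
c d [ 0.6003 -0.1862  0.0776] [0.0006 0.0006]
chuck [ 0.467  -0.0169  0.0775] [0.0002 0.0002]
small [ 0.4763 -0.1884  0.0528] [0.0004 0.0004]
short1 [ 0.614  -0.0508  0.0446] [0.0006 0.0006]
short2 [ 0.607  -0.0717  0.0443] [0.0005 0.0005]
box+x-y [0.6173 0.1407 0.0248] [0.0007 0.0007]
box-x-y [0.5291 0.124  0.0201] [0.0012 0.0012]
box-x+y [0.4999 0.3139 0.0234] [0.001 0.001]
st-x-y [0.5168 0.2588 0.0421] [0.0004 0.0004]
st-x+y [0.509  0.3068 0.0422] [0.0005 0.0005]
st+x-y [0.5868 0.2716 0.0411] [0.0001 0.0001]
floor corners top @6mm
[0.5905 0.2696 0.006 ]
[0.6094 0.1487 0.006 ]
[0.5421 0.1395 0.006 ]
[0.5224 0.2623 0.006 ]
sc [0.5388 0.1375 0.006 ]
sc [0.5226 0.2528 0.006 ]
rim -> z.026
[0.6174 0.1399 0.026 ]
[0.5287 0.1218 0.026 ]
[0.4999 0.3118 0.026 ]
sc [0.6175 0.1419 0.026 ]
sc [0.5326 0.1281 0.026 ]
sc [0.5011 0.3152 0.026 ]
sc [0.5843 0.3285 0.026 ]
jig top .08
[[ 0.6301 -0.1892]
 [ 0.6252 -0.2352]
 [ 0.5927 -0.2319]
 [ 0.5991 -0.1852]] [ 0.61174897 -0.21037111]
[[ 0.6309 -0.186 ]
 [ 0.6243 -0.2325]
 [ 0.5983 -0.2274]
 [ 0.6022 -0.184 ]] [ 0.61392714 -0.20747151]
```

The crops confirm it: the steel chuck's top is at z≈78 mm at the jaws, and the tall jig's top is at z≈79 mm, against 44 mm for the short block. Next: check the neighbours' clearances and plan the first move.

```bash
cat >> h.py <<'E'
def plan(goal,ang,n,o=None,turnfirst=False):
    """n rows from measured pose to goal (TCP) with jaw angle ang (world, mod pi)"""
    o=o or get_obs(); p=np.array(o["position"]); R=Ro.from_quat(o["ee_rot"]).as_matrix(); a0=np.arctan2(R[1,2],R[0,2])
    d=(a0-ang+np.pi/2)%np.pi-np.pi/2; s=d/n; dp=(np.array(goal)-p)/n; rows=[]
    for i in range(n):
        Ri=R@Ro.from_euler("x",s*i).as_matrix(); v=Ri.T@dp; rows.append("%.3f %.3f %.3f %.3f"%(*v,s))
    print("from",p.round(4),"jaw",round(a0,3),"turn",round(d,3),"row mm",np.linalg.norm(dp).round(4)); print("; ".join(rows))
E
python3 - <<'E'
from h import *
import pickle
D=pickle.load(open("d0.pkl","rb")); c=D["top"][0]; s=D["scene"][0]
m=[]
for k in (c,s):
    h=cv2.cvtColor(k["img"],cv2.COLOR_BGR2HSV); k2=cv2.inRange(h,(130,80,30),(160,255,255)); n,l,st,ce=cv2.connectedComponentsWithStats(k2); i=1+np.argmax(st[1:,4]); print(st[i],ce[i]); m.append(ce[i])
print(onz(c,*m[0],0.07),tri([ray(c,*m[0]),ray(s,*m[1])]))
print("red",onz(c,381,132,.08),onz(c,381,132,.06))
plan([0.455,0.02,0.25],-0.55,16)
E
```

```text
[238 242  23  24 453] [248.93156733 253.50772627]
[283 147  22  17 251] [293.49800797 156.03187251]
[ 0.36086619 -0.04742931  0.07      ] (array([ 0.36063668, -0.04726895,  0.06333807]), [np.float64(0.0002186767896147997), np.float64(0.00021867678961490073)])
red [ 0.60134315 -0.30376874  0.08      ] [ 0.6078266  -0.31097912  0.06      ]
from [0.1779 0.5989 0.2387] jaw 1.282 turn -1.31 row mm 0.0401
-0.001 -0.027 -0.030 -0.082; -0.001 -0.024 -0.032 -0.082; -0.001 -0.022 -0.034 -0.082; -0.001 -0.019 -0.035 -0.082; -0.001 -0.016 -0.037 -0.082; -0.001 -0.013 -0.038 -0.082; -0.001 -0.010 -0.039 -0.082; -0.001 -0.006 -0.040 -0.082; -0.001 -0.003 -0.040 -0.082; -0.001 0.000 -0.040 -0.082; -0.001 0.003 -0.040 -0.082; -0.001 0.007 -0.040 -0.082; -0.001 0.010 -0.039 -0.082; -0.001 0.013 -0.038 -0.082; -0.001 0.016 -0.037 -0.082; -0.001 0.019 -0.035 -0.082
```

```bash
python3 - <<'E'
from h import *
plan([0.467,-0.017,0.20],0.165,16)
E
```

```text
from [0.1779 0.5989 0.2387] jaw 1.282 turn 1.117 row mm 0.0426
0.002 -0.028 -0.032 0.070; 0.002 -0.030 -0.030 0.070; 0.002 -0.032 -0.028 0.070; 0.002 -0.034 -0.025 0.070; 0.002 -0.036 -0.023 0.070; 0.002 -0.037 -0.020 0.070; 0.002 -0.039 -0.018 0.070; 0.002 -0.040 -0.015 0.070; 0.002 -0.041 -0.012 0.070; 0.002 -0.042 -0.009 0.070; 0.002 -0.042 -0.006 0.070; 0.002 -0.042 -0.003 0.070; 0.002 -0.043 -0.000 0.070; 0.002 -0.042 0.003 0.070; 0.002 -0.042 0.006 0.070; 0.002 -0.042 0.009 0.070
```

Request:
play_rows --increments "0.002 -0.028 -0.032 0.07; 0.002 -0.030 -0.030 0.07; 0.002 -0.032 -0.028 0.07; 0.002 -0.034 -0.025 0.07; 0.002 -0.036 -0.023 0.07; 0.002 -0.037 -0.020 0.07; 0.002 -0.039 -0.018 0.07; 0.002 -0.040 -0.015 0.07; 0.002 -0.041 -0.012 0.07; 0.002 -0.042 -0.009 0.07; 0.002 -0.042 -0.006 0.07; 0.002 -0.042 -0.003 0.07; 0.002 -0.043 0 0.07; 0.002 -0.042 0.003 0.07; 0.002 -0.042 0.006 0.07; 0.002 -0.042 0.009 0.07" --hand -1

```text
clock: 1.75
position: [0.4591, -0.0446, 0.2023]
ee_rot: [-0.044, 0.707, 0.045, 0.705]
ft_force: [0.9, 1.3, 0.2]
grip_width: 1.001
```

```bash
cat > wr.py <<'E'
from h import *
import sys,pickle
o=get_obs(); c=camera("wrist"); n=sys.argv[1]; pickle.dump((c,o),open(n+".pkl","wb"))
cv2.imwrite(f"pics/{n}.png",c["img"])
R=Ro.from_quat(o["ee_rot"]).as_matrix(); print(o["clock"],np.round(o["position"],4),"jaw",np.arctan2(R[1,2],R[0,2]).round(3),"down",R[:,0].round(3),"vel",np.abs(o["joint_velocities"]).max().round(3),"F",np.round(o["ft_force"],1),"g",round(float(o["grip_width"]),3))
E
python3 wr.py w1
```

```text
1.75 [ 0.4591 -0.0446  0.2023] jaw 0.127 down [-0.002  0.001 -1.   ] vel 0.648 F [0.9 1.3 0.2] g 1.001
```

View pics/w1.png

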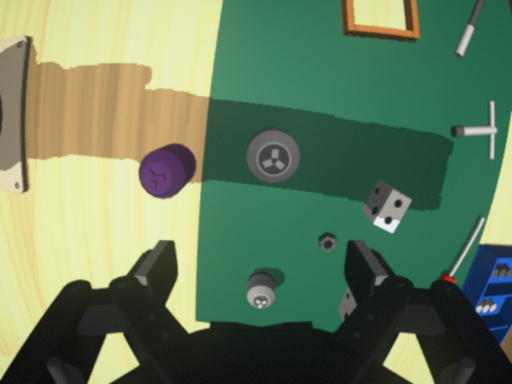

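The wrist view shows the steel chuck with its jaws at about (273,157), purple at (167,171), small chuck (261,290). The arm was still moving, so I'll retake the picture at rest.

Request:
play_rows --increments "0 0 0 0; 0 0 0 0"

```text
clock: 2.0
position: [0.4606, -0.0538, 0.202]
ee_rot: [-0.04, 0.707, 0.038, 0.705]
ft_force: [-0.2, 1.1, -0.4]
grip_width: 1.003
```

```bash
python3 wr.py w2; python3 - <<'E'
from h import *
import pickle
c,o=pickle.load(open("w2.pkl","rb")); pose=(o["position"],o["ee_rot"])
a=cv2.resize(c["img"][100:220,200:360],None,fx=5,fy=5,interpolation=cv2.INTER_CUBIC); cv2.imwrite("pics/w2c.png",a)
print(proj(c,np.array([.467,-.017,.08]),pose))
E
```

```text
2.0 [ 0.4606 -0.0538  0.202 ] jaw 0.111 down [-0.002 -0.003 -1.   ] vel 0.007 F [-0.2  1.1 -0.4] g 1.003
(np.float64(273.66880918980075), np.float64(149.57542867009295))
```

View pics/w2c.png

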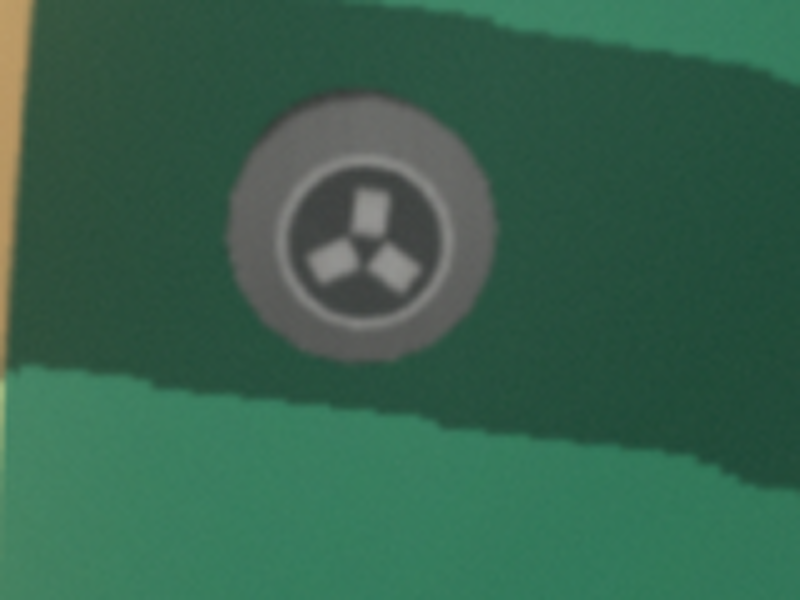

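```bash
python3 - <<'E'
from h import *
import pickle
c,o=pickle.load(open("w2.pkl","rb")); pose=(o["position"],o["ee_rot"])
D=pickle.load(open("d0.pkl","rb"))
u,v=(366.5)/5-.5+200,241.5/5-.5+100
print([onz(c,u,v,z,pose).round(4) for z in (.078,.08,.084)])
rr=[ray(c,u,v,pose)]
rr+= [ray(D["top"][0],(98.5)/4-.5+210,350.5/4-.5+110), ray(D["scene"][0],598.5/4-.5+120,196.5/4-.5+130)]
print(tri(rr))
plan([0.467,-0.016,0.12],0.165,4)
E
```

```text
[array([ 0.4662, -0.0158,  0.078 ]), array([ 0.4661, -0.0155,  0.08  ]), array([ 0.4658, -0.015 ,  0.084 ])]
(array([ 0.46671813, -0.01659586,  0.07736726]), [np.float64(0.0008714874126815562), np.float64(0.0006716620480723758), np.float64(0.0002143962780650181)])
from [ 0.4605 -0.0532  0.202 ] jaw 0.112 turn -0.053 row mm 0.0226
0.020 0.009 0.003 -0.013; 0.020 0.009 0.003 -0.013; 0.020 0.009 0.003 -0.013; 0.020 0.009 0.003 -0.013
```

Request:
play_rows --increments "0.018 0.009 0.002 -0.013; 0.018 0.009 0.002 -0.013; 0.018 0.008 0.001 -0.012; 0.008 0.003 0.001 -0.005; 0 0 0 0; 0 0 0 0"

```text
clock: 2.65
position: [0.4619, -0.0158, 0.1391]
ee_rot: [-0.06, 0.705, 0.06, 0.704]
ft_force: [1.0, -0.2, 0.9]
grip_width: 0.995
```

```bash
python3 wr.py w3; python3 - <<'E'
from h import *
plan([0.467,-0.016,0.039],0.165,5)
E
```

```text
2.65 [ 0.4619 -0.0158  0.1391] jaw 0.17 down [-0.001  0.001 -1.   ] vel 0.008 F [ 1.  -0.2  0.9] g 0.995
from [ 0.462  -0.0159  0.1392] jaw 0.169 turn 0.004 row mm 0.0201
0.020 -0.000 0.001 0.001; 0.020 -0.000 0.001 0.001; 0.020 -0.000 0.001 0.001; 0.020 -0.000 0.001 0.001; 0.020 -0.000 0.001 0.001
```

View pics/w3.png

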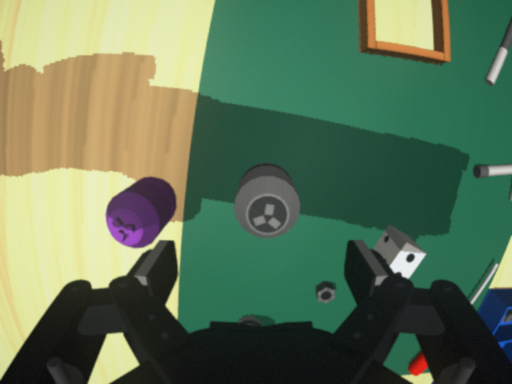

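Request:
play_rows --increments "0.02 0 0.002 0; 0.02 0 0.002 0; 0.02 0 0.001 0; 0.02 0 0.001 0; 0.01 0 0 0; 0 0 0 0; 0 0 0 0"

```text
clock: 3.4
position: [0.4731, -0.0152, 0.0526]
ee_rot: [-0.058, 0.701, 0.06, 0.708]
ft_force: [-0.2, 0.2, 0.7]
grip_width: 1.0
```

```bash
python3 - <<'E'
from h import *
plan([0.467,-0.016,0.039],0.165,1)
E
```

```text
from [ 0.4731 -0.0152  0.0526] jaw 0.167 turn 0.002 row mm 0.0149
0.014 0.000 -0.006 0.002
```

Request:
play_rows --increments "0.008 0 -0.003 0; 0.006 0 -0.003 0; 0 0 0 0; 0 0 0 0"

```text
clock: 3.8
position: [0.4682, -0.016, 0.0396]
ee_rot: [-0.057, 0.7, 0.061, 0.71]
ft_force: [0.9, -0.8, 0.4]
grip_width: 1.002
```

```bash
python3 wr.py w4
```

```text
3.8 [ 0.4682 -0.016   0.0396] jaw 0.167 down [ 0.014  0.006 -1.   ] vel 0.009 F [ 0.9 -0.8  0.4] g 1.002
```

View pics/w4.png

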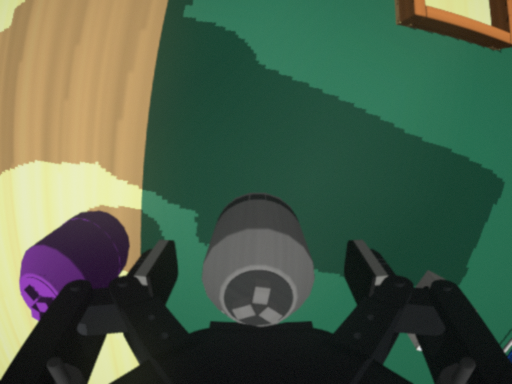

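The chuck (259,285) is centred between the fingers, with purple (75,260) clear. Closing.

Request:
play_rows --increments "0 0 0 0; 0 0 0 0; 0 0 0 0; 0 0 0 0; 0 0 0 0; 0 0 0 0; 0 0 0 0; 0 0 0 0; 0 0 0 0; 0 0 0 0" --hand 1 --squeeze 60

```text
clock: 4.85
position: [0.4679, -0.016, 0.0403]
ee_rot: [-0.057, 0.7, 0.061, 0.709]
ft_force: [0.0, -0.8, -0.1]
grip_width: 0.567
```

Request:
play_rows --increments "0 0 0 0; 0 0 0 0; -0.01 0 0 0; -0.015 0 0 0; -0.02 0 0 0; -0.02 0 0 0; -0.015 0 0 0; 0 0 0 0; 0 0 0 0"

```text
clock: 5.75
position: [0.4624, -0.0175, 0.1219]
ee_rot: [-0.058, 0.703, 0.06, 0.706]
ft_force: [0.2, -0.1, -7.5]
grip_width: 0.565
```

```bash
python3 wr.py w5
```

```text
5.75 [ 0.4624 -0.0175  0.1219] jaw 0.166 down [ 0.004  0.003 -1.   ] vel 0.012 F [ 0.2 -0.1 -7.5] g 0.565
```

View pics/w5.png

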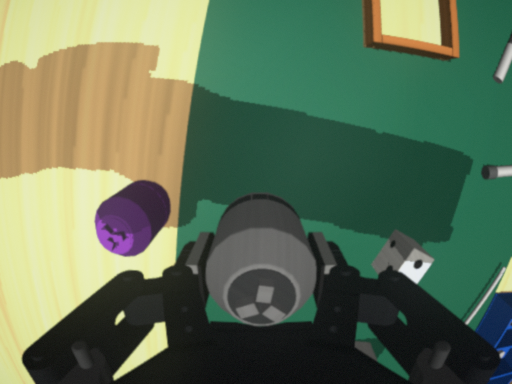

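The chuck is held (7.5 N load). Now I'll move to a place from which the wrist camera sees the bay.

```bash
python3 - <<'E'
from h import *
plan([0.56,0.06,0.17],0.165,6)
E
```

```text
from [ 0.4624 -0.0176  0.1218] jaw 0.166 turn 0.001 row mm 0.0223
-0.008 0.010 0.018 0.000; -0.008 0.010 0.018 0.000; -0.008 0.010 0.018 0.000; -0.008 0.010 0.018 0.000; -0.008 0.010 0.018 0.000; -0.008 0.010 0.018 0.000
```

Request:
play_rows --increments "-0.008 0.01 0.018 0; -0.008 0.01 0.018 0; -0.008 0.01 0.018 0; -0.008 0.01 0.018 0; -0.008 0.01 0.014 0; -0.004 0.005 0.007 0; 0 0 0 0; 0 0 0 0"

```text
clock: 6.6
position: [0.5421, 0.0524, 0.1576]
ee_rot: [-0.058, 0.709, 0.058, 0.7]
ft_force: [-0.7, 0.8, -7.2]
grip_width: 0.565
```

```bash
python3 wr.py w6
```

```text
6.6 [0.5421 0.0524 0.1576] jaw 0.164 down [-0.012 -0.002 -1.   ] vel 0.009 F [-0.7  0.8 -7.2] g 0.565
```

View pics/w6.png

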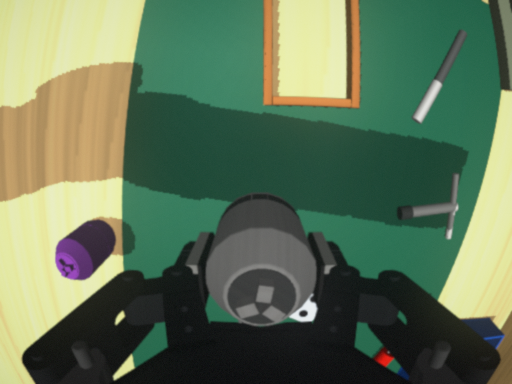

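The image shows the bay's −y end at columns 265–360, aligned with the picture. I'll go nearer to see all of it.

Request:
play_rows --increments "-0.004 0.015 0.005 0; -0.004 0.018 0.007 0; -0.004 0.018 0.007 0; -0.002 0.016 0.006 0; -0.002 0.008 0.003 0; 0 0 0 0; 0 0 0 0"

```text
clock: 7.35
position: [0.5554, 0.1322, 0.1723]
ee_rot: [-0.057, 0.711, 0.056, 0.699]
ft_force: [-0.8, 0.5, -6.5]
grip_width: 0.563
```

```bash
python3 wr.py w7; python3 - <<'E'
import cv2
a=cv2.imread("pics/w7.png")[0:210,200:410]; cv2.imwrite("pics/w7c.png",cv2.resize(a,None,fx=2.85,fy=2.85,interpolation=cv2.INTER_CUBIC))
E
```

```text
7.35 [0.5554 0.1322 0.1723] jaw 0.16 down [-0.016 -0.003 -1.   ] vel 0.003 F [-0.8  0.5 -6.5] g 0.563
```

View pics/w7.png

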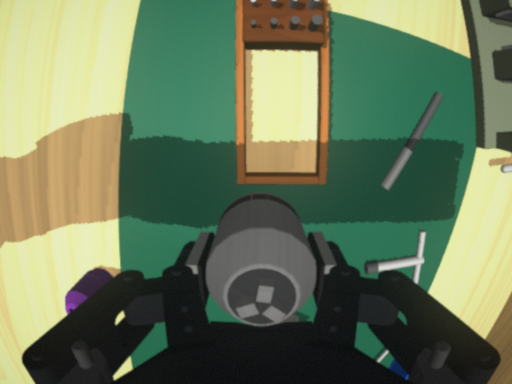

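View pics/w7c.png

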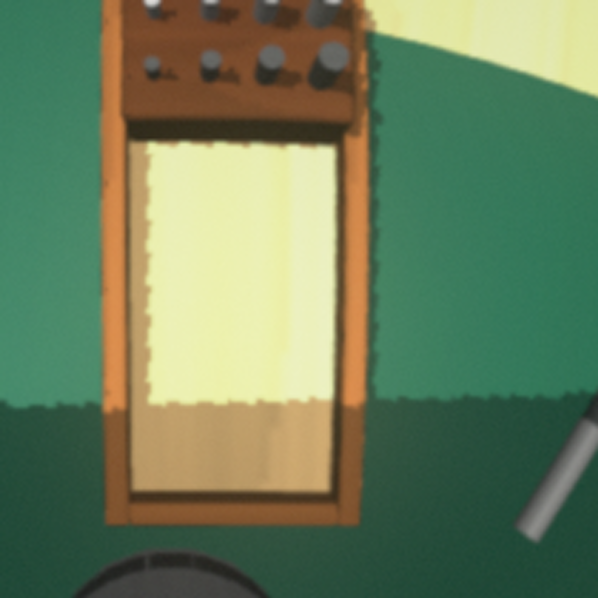

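```bash
python3 - <<'E'
from h import *
import pickle
c,o=pickle.load(open("w7.pkl","rb")); pose=(o["position"],o["ee_rot"])
P=lambda p:((p[0]+.5)/2.85-.5+200,(p[1]+.5)/2.85-.5)
F=np.array([onz(c,*P(p),.006,pose)[:2] for p in [(130,492),(331,492),(337,142),(129,138)]]); print("floor",F.round(4),F.mean(0).round(4))
for i,j in [(0,1),(1,2),(3,2),(0,3)]: d=F[j]-F[i]; print(i,j,np.linalg.norm(d).round(4),np.arctan2(d[1],d[0]).round(3))
Q=np.array([onz(c,*P(p),.026,pose)[:2] for p in [(106,525),(360,525)]]); print("rim",Q.round(4)); d=Q[1]-Q[0]; print(np.linalg.norm(d),np.arctan2(d[1],d[0]))
S=np.array([onz(c,*P(p),.046,pose)[:2] for p in [(124,118),(352,120)]]); print("stand",S.round(4)); d=S[1]-S[0]; print(np.linalg.norm(d),np.arctan2(d[1],d[0]))
# height checks: triangulate rim corners wrist+scene
D=pickle.load(open("d0.pkl","rb")); sc=D["scene"][0]; tp=D["top"][0]
sb=lambda p:((p[0]+.5)/5-.5+265,(p[1]+.5)/5-.5+245); tb=lambda p:((p[0]+.5)/6-.5+65,(p[1]+.5)/6-.5+120)
for a,b,t in [((360,525),(43,195),(590,57)),((106,525),(180,40),(628,303))]: print(tri([ray(c,*P(a),pose),ray(sc,*sb(b)),ray(tp,*tb(t))]))
print("floor -x-y",tri([ray(c,*P((130,492)),pose),ray(sc,*sb((185,100)))]))
for th in (.16,):
  ey=np.array([-np.sin(th),np.cos(th)]); 
  for m in (F.mean(0),):
    print("rim-based",Q.mean(0)+ey*.0705,"stand-based",S.mean(0)-ey*.0625)
E
```

```text
floor [[0.5354 0.1351]
 [0.608  0.1473]
 [0.5875 0.273 ]
 [0.5153 0.2614]] [0.5615 0.2042]
0 1 0.0736 0.167
1 2 0.1273 1.733
3 2 0.0731 0.159
0 3 0.1279 1.729
rim [[0.5296 0.1268]
 [0.6164 0.1414]]
0.08795660864049505 0.16586936621125725
stand [[0.5168 0.2599]
 [0.5854 0.2719]]
0.06965397069581587 0.17337557714488086
(array([0.61709551, 0.14079376, 0.02455053]), [np.float64(0.00041418347473180225), np.float64(0.0005292115405734396), np.float64(0.0009237690094172695)])
(array([0.52921004, 0.1243598 , 0.01977559]), [np.float64(0.0007618157538127794), np.float64(0.000995887048995568), np.float64(0.0014359433853578143)])
floor -x-y (array([5.35098350e-01, 1.34185193e-01, 4.39055284e-04]), [np.float64(0.0003573901926690545), np.float64(0.0003573901926690193)])
rim-based [0.56176936 0.20370893] stand-based [0.56103982 0.20422637]
```

```bash
python3 - <<'E'
from h import *
plan([0.557,0.231,0.11],0.164,5)
E
```

```text
from [0.5554 0.1322 0.1723] jaw 0.159 turn -0.005 row mm 0.0234
0.012 0.019 0.004 -0.001; 0.012 0.019 0.004 -0.001; 0.012 0.019 0.004 -0.001; 0.012 0.019 0.004 -0.001; 0.012 0.019 0.004 -0.001
```

Request:
play_rows --increments "0.008 0.019 0.004 -0.001; 0.008 0.019 0.004 -0.001; 0.008 0.019 0.004 -0.001; 0.008 0.019 0.003 -0.001; 0.006 0.008 0.001 -0.001; 0 0 0 0; 0 0 0 0"

```text
clock: 8.1
position: [0.5567, 0.2216, 0.1298]
ee_rot: [-0.059, 0.711, 0.056, 0.698]
ft_force: [0.2, -1.1, -6.8]
grip_width: 0.566
```

```bash
python3 wr.py w8; python3 - <<'E'
from h import *
plan([0.557,0.231,0.065],0.164,4)
E
```

```text
8.1 [0.5567 0.2216 0.1298] jaw 0.163 down [-0.018 -0.004 -1.   ] vel 0.011 F [ 0.2 -1.1 -6.8] g 0.566
from [0.5566 0.2215 0.1299] jaw 0.163 turn -0.001 row mm 0.0164
0.016 0.002 0.001 -0.000; 0.016 0.002 0.001 -0.000; 0.016 0.002 0.001 -0.000; 0.016 0.002 0.001 -0.000
```

View pics/w8.png

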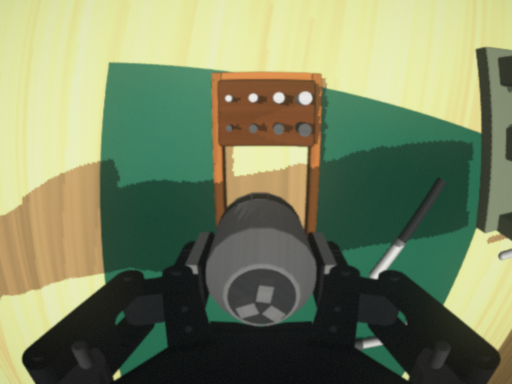

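Request:
play_rows --increments "0.016 0.003 0 0; 0.016 0.003 0 0; 0.016 0.002 0 0; 0.01 0.001 0 0; 0 0 0 0; 0 0 0 0"

```text
clock: 8.75
position: [0.5553, 0.2266, 0.0683]
ee_rot: [-0.057, 0.711, 0.054, 0.699]
ft_force: [0.4, -0.7, -6.6]
grip_width: 0.563
```

```bash
python3 wr.py w9; python3 - <<'E'
from h import *
plan([0.557,0.231,0.050],0.164,1)
E
```

```text
8.75 [0.5553 0.2266 0.0683] jaw 0.157 down [-0.016 -0.004 -1.   ] vel 0.01 F [ 0.4 -0.7 -6.6] g 0.563
from [0.5552 0.2266 0.0683] jaw 0.157 turn -0.007 row mm 0.019
0.018 0.004 0.003 -0.007
```

View pics/w9.png

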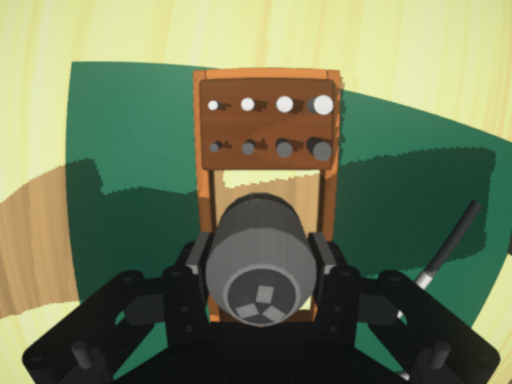

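The chuck sits between the walls, with floor visible between it and the stand (rows 172–195). Lowering.

Request:
play_rows --increments "0.008 0.002 0.001 -0.003; 0.008 0.002 0.001 -0.003; 0.003 0.001 0.001 0; 0 0 0 0; 0 0 0 0"

```text
clock: 9.3
position: [0.5584, 0.2328, 0.0492]
ee_rot: [-0.058, 0.71, 0.057, 0.7]
ft_force: [-0.1, -0.9, -7.0]
grip_width: 0.563
```

Request:
play_rows --increments "0.003 0 0 0; 0.002 0 0 0; 0 0 0 0"

```text
clock: 9.6
position: [0.5591, 0.233, 0.0474]
ee_rot: [-0.058, 0.709, 0.058, 0.7]
ft_force: [0.9, 0.1, -7.2]
grip_width: 0.566
```

Request:
play_rows --increments "0.003 -0.001 -0.001 0; 0.003 0 0 0; 0 0 0 0"

```text
clock: 9.9
position: [0.5596, 0.2331, 0.0474]
ee_rot: [-0.056, 0.708, 0.059, 0.701]
ft_force: [-0.3, -0.2, -7.7]
grip_width: 0.568
```

Request:
play_rows --increments "0.006 0 -0.001 0; 0 0 0 0; 0 0 0 0"

```text
clock: 10.2
position: [0.5611, 0.2338, 0.0477]
ee_rot: [-0.054, 0.707, 0.061, 0.703]
ft_force: [-0.1, 0.2, -7.1]
grip_width: 0.559
```

```bash
python3 wr.py w10; python3 - <<'E'
from h import *
import pickle
o=get_obs(); print(np.round(o["joint_pos"],3),np.round(o["torque"],2),np.round(o["tau"],1))
c=camera("scene"); cv2.imwrite("pics/s10.png",cv2.resize(c["img"][200:360,230:430],None,fx=4,fy=3.75,interpolation=cv2.INTER_CUBIC))
E
```

```text
10.2 [0.5611 0.2338 0.0477] jaw 0.162 down [-0.006  0.009 -1.   ] vel 0.006 F [-0.1  0.2 -7.1] g 0.559
[-0.823  0.501  0.454  1.724 -0.269  0.981 -0.103] [-0.04 -0.03 -0.08] [ -0.2 -65.6  10.2 -34.9  -0.1   0.1  -0. ]
```

View pics/s10.png

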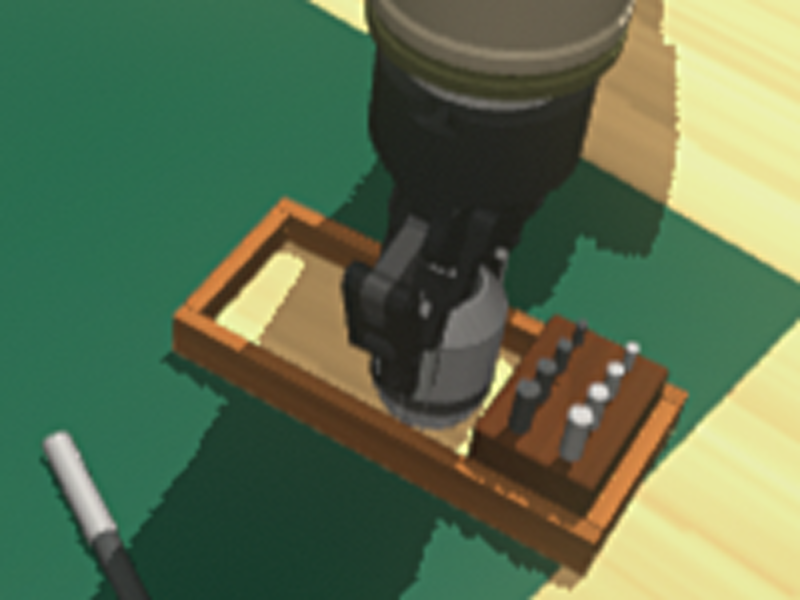

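View pics/w10.png

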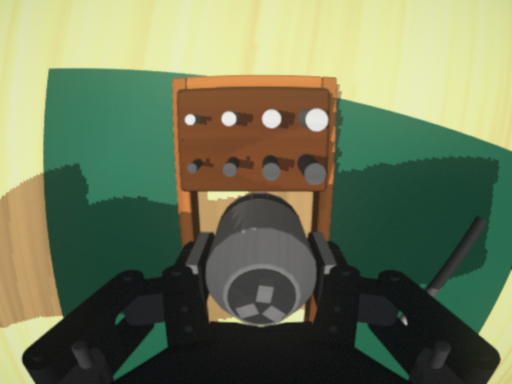

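Request:
play_rows --increments "0.008 0 -0.001 0; 0 0 0 0"

```text
clock: 10.5
position: [0.5605, 0.2345, 0.0459]
ee_rot: [-0.053, 0.707, 0.062, 0.703]
ft_force: [-0.4, -0.1, -7.4]
grip_width: 0.564
```

```bash
python3 wr.py w11
```

```text
10.5 [0.5605 0.2345 0.0459] jaw 0.162 down [-0.007  0.012 -1.   ] vel 0.05 F [-0.4 -0.1 -7.4] g 0.564
```

Request:
play_rows --increments "0.007 -0.001 -0.001 0; 0 0 0 0"

```text
clock: 10.75
position: [0.5616, 0.2348, 0.0454]
ee_rot: [-0.051, 0.706, 0.063, 0.704]
ft_force: [0.2, 0.1, -8.5]
grip_width: 0.567
```

Request:
play_rows --increments "0.01 -0.004 -0.001 0; 0 0 0 0"

```text
clock: 10.95
position: [0.5629, 0.2354, 0.0424]
ee_rot: [-0.048, 0.704, 0.067, 0.705]
ft_force: [0.5, -0.4, -7.7]
grip_width: 0.567
```

```bash
python3 wr.py w12
```

```text
10.95 [0.5629 0.2354 0.0424] jaw 0.164 down [-0.001  0.027 -1.   ] vel 0.033 F [ 0.5 -0.4 -7.7] g 0.567
```

```bash
python3 - <<'E'
from h import *
a=cv2.imread("pics/w10.png")[170:345,180:340];b=cv2.imread("pics/w12.png")[170:345,180:340]
cv2.imwrite("pics/w12c.png",cv2.resize(np.hstack([a,b]),None,fx=2.5,fy=2.5))
c=camera("scene"); cv2.imwrite("pics/s12.png",cv2.resize(c["img"][230:330,290:410],None,fx=6.5,fy=6,interpolation=cv2.INTER_CUBIC))
E
```

View pics/w12c.png

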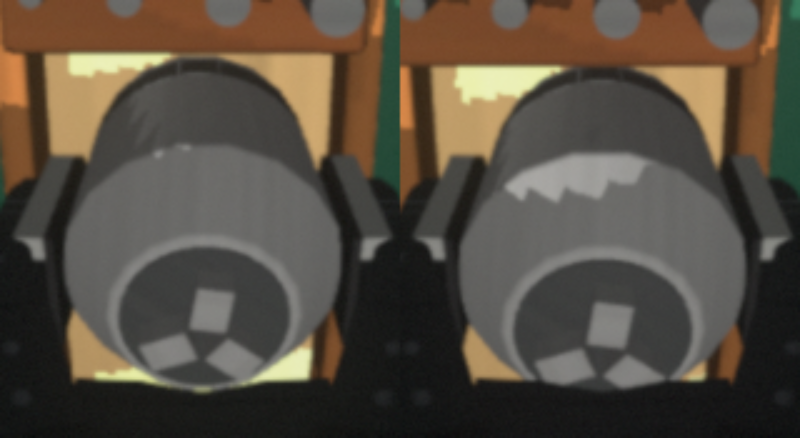

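View pics/s12.png

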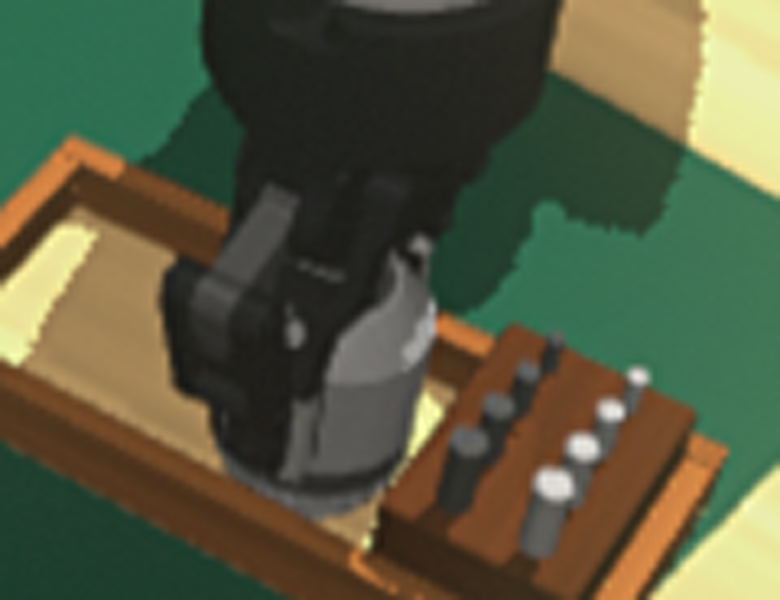

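The chuck slid slightly up in the pads between the two frames, so it is standing on the floor. The force readings after rest rows don't show contact. I'll release it and look.

Request:
play_rows --increments "0 0 0 0; 0 0 0 0; 0 0 0 0; 0 0 0 0; 0 0 0 0; 0 0 0 0; 0 0 0 0" --hand -0.8

```text
clock: 11.75
position: [0.5627, 0.2337, 0.0376]
ee_rot: [-0.05, 0.705, 0.065, 0.705]
ft_force: [0.1, -0.6, -0.2]
grip_width: 0.9
```

```bash
python3 wr.py w13
```

```text
11.75 [0.5627 0.2337 0.0376] jaw 0.163 down [-0.002  0.022 -1.   ] vel 0.001 F [ 0.1 -0.6 -0.2] g 0.9
```

View pics/w13.png

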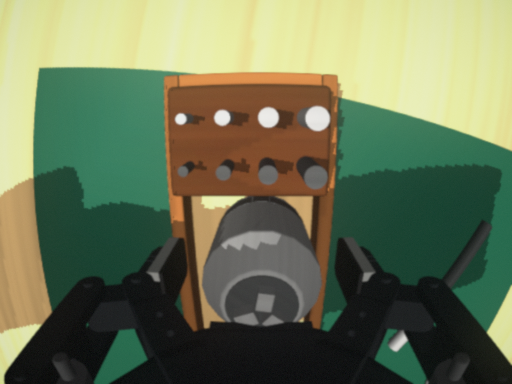

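Request:
play_rows --increments "-0.015 0 0 0; -0.02 0 0 0; -0.02 0 0 0; -0.03 0 0 0; -0.03 -0.015 -0.01 0; -0.02 -0.02 -0.01 0; -0.01 -0.02 0 0; 0 -0.01 0 0; 0 0 0 0; 0 0 0 0"

```text
clock: 12.8
position: [0.5542, 0.1614, 0.1955]
ee_rot: [-0.049, 0.703, 0.066, 0.706]
ft_force: [0.0, 0.7, -1.5]
grip_width: 0.898
```

```bash
python3 wr.py w14; python3 - <<'E'
from h import *
c=camera("scene"); cv2.imwrite("pics/s14.png",cv2.resize(c["img"][230:350,260:410],None,fx=5,fy=5,interpolation=cv2.INTER_CUBIC))
E
```

```text
12.8 [0.5542 0.1614 0.1955] jaw 0.163 down [ 0.003  0.025 -1.   ] vel 0.006 F [ 0.   0.7 -1.5] g 0.898
```

View pics/w14.png

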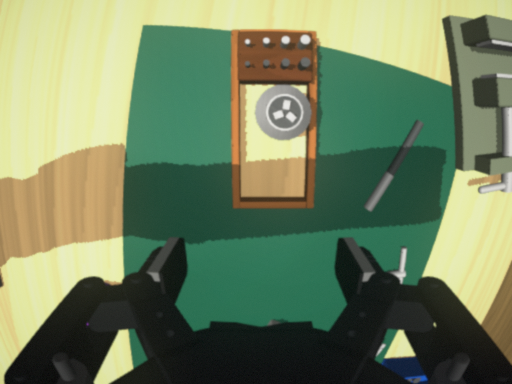

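View pics/s14.png

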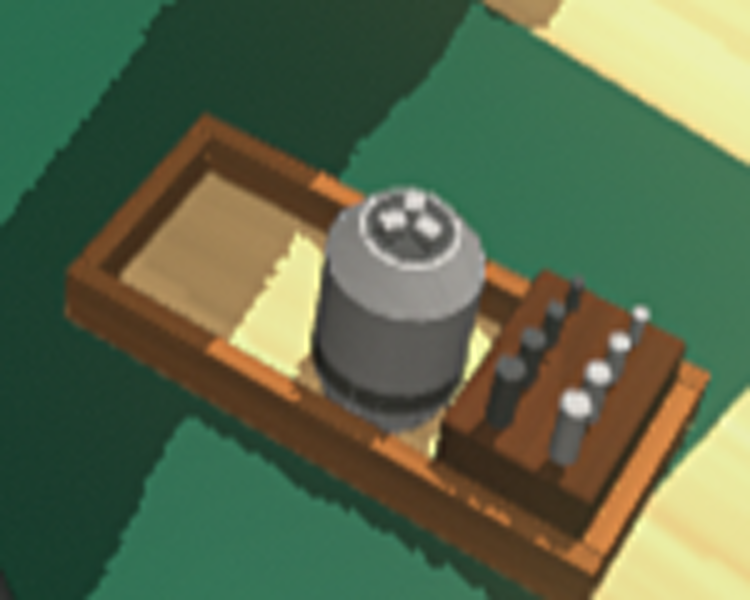

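```bash
python3 - <<'E'
from h import *
import pickle
c,o=pickle.load(open("w14.pkl","rb")); pose=(o["position"],o["ee_rot"])
s=camera("scene"); t=camera("top"); cv2.imwrite("pics/t14.png",cv2.resize(t["img"][110:200,60:180],None,fx=6,fy=6,interpolation=cv2.INTER_CUBIC))
X=tri([ray(c,284.5,110.5,pose),ray(s,410.5/5-.5+260,226/5-.5+230)]); print(X)
th=.164; ex=np.array([np.cos(th),np.sin(th)]); ey=np.array([-np.sin(th),np.cos(th)]); d=X[0][:2]-[.5615,.204]; print("local",d@ex,d@ey)
plan([0.6125,-0.209,0.20],-0.12,12)
E
```

```text
(array([0.5625147 , 0.23578851, 0.08369342]), [np.float64(0.001046144857859773), np.float64(0.0010461448578598363)])
local 0.006191061418524586 0.03119631212995126
from [0.554  0.1617 0.1949] jaw 0.164 turn 0.284 row mm 0.0313
-0.001 -0.031 -0.000 0.024; -0.001 -0.031 0.001 0.024; -0.001 -0.031 0.001 0.024; -0.001 -0.031 0.002 0.024; -0.001 -0.031 0.003 0.024; -0.001 -0.031 0.003 0.024; -0.001 -0.031 0.004 0.024; -0.001 -0.031 0.005 0.024; -0.001 -0.031 0.006 0.024; -0.001 -0.031 0.006 0.024; -0.001 -0.030 0.007 0.024; -0.001 -0.030 0.008 0.024
```

View pics/t14.png

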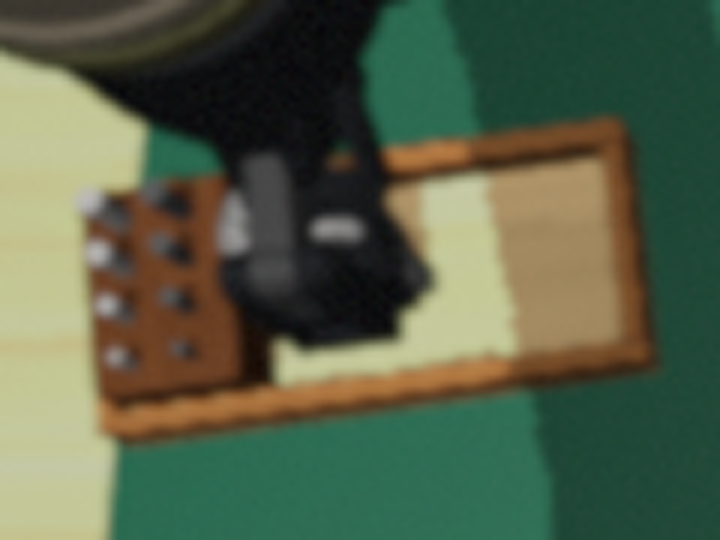

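The chuck stands upright, axis at bay-local (+6, +31) mm: about 6 mm off the stand and 5 mm off the wall, on the floor (top z≈84–90). Now the jig.

Request:
play_rows --increments "0 -0.02 0 0.024; 0 -0.031 0.001 0.024; 0 -0.031 0.001 0.024; 0 -0.031 0.002 0.024; 0 -0.031 0.003 0.024; 0 -0.031 0.003 0.024; 0 -0.031 0.004 0.024; 0 -0.031 0.005 0.024; 0 -0.031 0.006 0.024; 0 -0.031 0.006 0.024; 0 -0.025 0.007 0.024; 0 -0.018 0.007 0.02; 0 -0.008 0.003 0; 0 0 0 0; 0 0 0 0" --hand -1

```text
clock: 14.5
position: [0.608, -0.2092, 0.1803]
ee_rot: [0.055, 0.709, -0.042, 0.702]
ft_force: [0.3, -0.7, -1.2]
grip_width: 1.0
```

```bash
python3 wr.py w15
```

```text
14.5 [ 0.608  -0.2092  0.1803] jaw -0.138 down [-0.009  0.018 -1.   ] vel 0.005 F [ 0.3 -0.7 -1.2] g 1.0
```

View pics/w15.png

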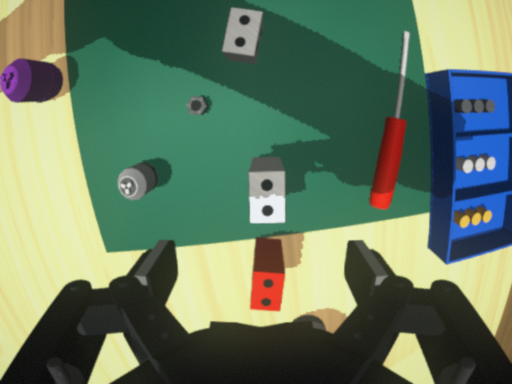

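```bash
python3 - <<'E'
import cv2
a=cv2.imread("pics/w15.png")[145:320,205:335]; cv2.imwrite("pics/w15c.png",cv2.resize(a,None,fx=3.4,fy=3.4,interpolation=cv2.INTER_CUBIC))
E
```

```text
(no output)
```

View pics/w15c.png

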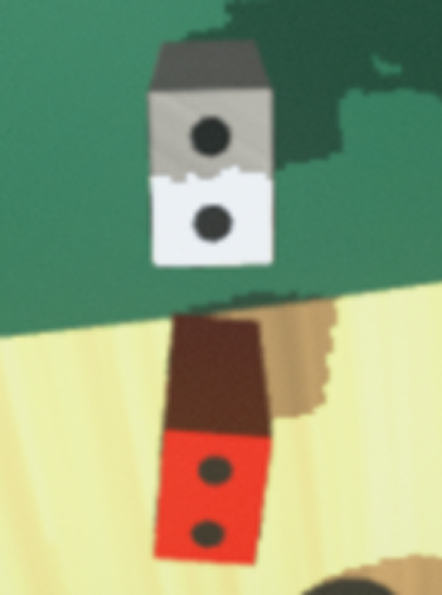

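```bash
python3 - <<'E'
from h import *
import pickle
c,o=pickle.load(open("w15.pkl","rb")); pose=(o["position"],o["ee_rot"])
P=lambda p:((p[0]+.5)/3.4-.5+205,(p[1]+.5)/3.4-.5+145)
def four(L,z):
    Q=np.array([onz(c,*P(p),z,pose)[:2] for p in L]); print(Q.round(4),Q.mean(0).round(4))
    for i in range(4): d=Q[(i+1)%4]-Q[i]; print(np.linalg.norm(d).round(4),np.arctan2(d[1],d[0]).round(3))
four([(149,89),(273,89),(273,264),(154,265)],.08)
four([(165,430),(271,436),(256,564),(155,558)],.08)
D=pickle.load(open("d0.pkl","rb")); t=D["top"][0]; s=D["scene"][0]
for a,b,e in [((210,136),(473,62),(141,163)),((212,223),(518,66),(122,142))]:
    print(tri([ray(c,*P(a),pose),ray(t,(b[0]+.5)/4-.5+210,(b[1]+.5)/4-.5+110),ray(s,(e[0]+.5)/4-.5+120,(e[1]+.5)/4-.5+130)]))
E
```

```text
[[ 0.5994 -0.1846]
 [ 0.6287 -0.1886]
 [ 0.6236 -0.2328]
 [ 0.5941 -0.2291]] [ 0.6115 -0.2088]
0.0296 -0.134
0.0445 -1.686
0.0298 3.016
0.0448 1.45
[[ 0.5898 -0.2767]
 [ 0.6178 -0.2824]
 [ 0.6091 -0.3258]
 [ 0.5805 -0.3196]] [ 0.5993 -0.3011]
0.0286 -0.203
0.0442 -1.77
0.0293 2.931
0.044 1.356
(array([ 0.61324864, -0.19884689,  0.07901033]), [np.float64(0.001110831671754765), np.float64(0.0009541275207421018), np.float64(0.000387418938660128)])
(array([ 0.61082204, -0.22053758,  0.07979478]), [np.float64(0.0010394115534580175), np.float64(0.0014919785054929777), np.float64(0.0006418334409979812)])
```

Request:
play_rows --increments "0.02 0 0.001 0; 0.025 0 0.001 -0.004; 0.025 -0.001 0.001 -0.004; 0.02 -0.001 0 0; 0.01 0 0 0; 0 0 0 0; 0 0 0 0"

```text
clock: 15.25
position: [0.6127, -0.1999, 0.0793]
ee_rot: [0.049, 0.708, -0.033, 0.704]
ft_force: [0.3, -1.0, -0.5]
grip_width: 1.001
```

```bash
python3 wr.py w16;  python3 -c "
from h import *
plan([0.612,-0.2095,0.043],-0.125,3)"
```

```text
15.25 [ 0.6127 -0.1999  0.0793] jaw -0.116 down [-0.004  0.022 -1.   ] vel 0.009 F [ 0.3 -1.  -0.5] g 1.001
from [ 0.6129 -0.1999  0.0795] jaw -0.116 turn 0.009 row mm 0.0126
0.012 -0.003 0.000 0.003; 0.012 -0.003 0.000 0.003; 0.012 -0.003 0.000 0.003
```

View pics/w16.png

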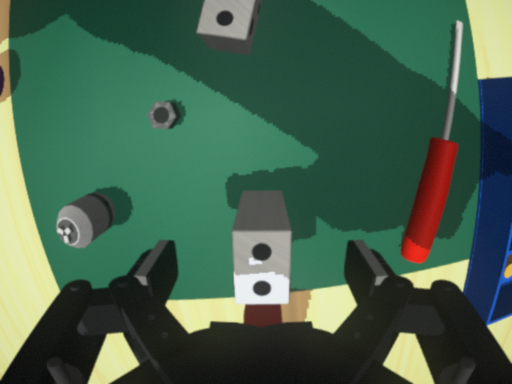

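The jig (262,265) is centred between the fingers, and y is 9 mm off; I'll correct that while lowering.

Request:
play_rows --increments "0.012 -0.006 0 0.003; 0.012 -0.005 0 0.003; 0.01 -0.004 0 0; 0 0 0 0; 0 0 0 0"

```text
clock: 15.8
position: [0.6115, -0.2162, 0.044]
ee_rot: [0.051, 0.707, -0.036, 0.705]
ft_force: [-0.3, -0.3, -0.1]
grip_width: 1.001
```

```bash
python3 -c "
from h import *
plan([0.612,-0.2095,0.043],-0.125,1)"
```

```text
from [ 0.6115 -0.2162  0.044 ] jaw -0.123 turn 0.002 row mm 0.0068
0.001 0.007 -0.000 0.002
```

Request:
play_rows --increments "0.001 0.006 0 0; 0 0 0 0; 0 0 0 0"

```text
clock: 16.1
position: [0.6127, -0.2096, 0.0435]
ee_rot: [0.051, 0.706, -0.036, 0.705]
ft_force: [-1.2, -0.6, -0.0]
grip_width: 0.999
```

Request:
play_rows --increments "0 0 0 0; 0 0 0 0; 0 0 0 0; 0 0 0 0; 0 0 0 0; 0 0 0 0; 0 0 0 0; 0 0 0 0; 0 0 0 0; 0 0 0 0; 0 0 0 0; 0 0 0 0; 0 0 0 0" --hand 1 --squeeze 50

```text
clock: 17.4
position: [0.6133, -0.2093, 0.0443]
ee_rot: [0.051, 0.706, -0.036, 0.705]
ft_force: [0.3, -0.8, 0.1]
grip_width: 0.346
```

```bash
python3 wr.py w17
```

```text
17.4 [ 0.6133 -0.2093  0.0443] jaw -0.123 down [ 0.     0.022 -1.   ] vel 0.002 F [ 0.3 -0.8  0.1] g 0.346
```

View pics/w17.png

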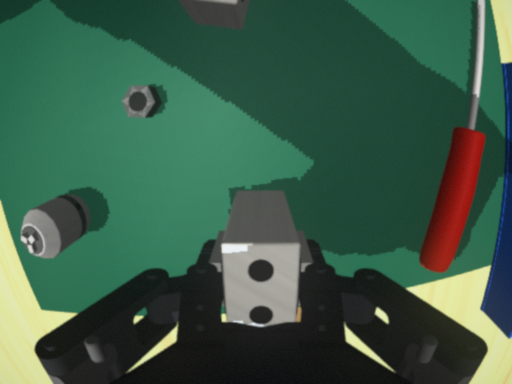

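Request:
play_rows --increments "-0.01 0 0 0; -0.015 0 0 0; -0.02 0 0 0; -0.025 0 0 0; -0.025 0 0 0; -0.015 0 0 0; 0 0 0 0; 0 0 0 0"

```text
clock: 18.25
position: [0.6121, -0.2123, 0.1629]
ee_rot: [0.051, 0.706, -0.036, 0.705]
ft_force: [-1.0, -0.7, -3.2]
grip_width: 0.344
```

```bash
python3 wr.py w18;  python3 -c "
from h import *
plan([0.566,0.145,0.155],0.164,12)"
```

```text
18.25 [ 0.6121 -0.2123  0.1629] jaw -0.124 down [-0.     0.022 -1.   ] vel 0.011 F [-1.  -0.7 -3.2] g 0.344
from [ 0.6121 -0.2124  0.1628] jaw -0.124 turn -0.288 row mm 0.03
0.001 0.029 -0.007 -0.024; 0.001 0.029 -0.007 -0.024; 0.001 0.029 -0.006 -0.024; 0.001 0.030 -0.005 -0.024; 0.001 0.030 -0.005 -0.024; 0.001 0.030 -0.004 -0.024; 0.001 0.030 -0.003 -0.024; 0.001 0.030 -0.003 -0.024; 0.001 0.030 -0.002 -0.024; 0.001 0.030 -0.001 -0.024; 0.001 0.030 -0.000 -0.024; 0.001 0.030 0.000 -0.024
```

Request:
play_rows --increments "0 0.02 -0.007 -0.024; 0 0.029 -0.007 -0.024; 0 0.029 -0.006 -0.024; 0 0.03 -0.005 -0.024; 0 0.03 -0.005 -0.024; 0 0.03 -0.004 -0.024; 0 0.03 -0.003 -0.024; 0 0.03 -0.003 -0.024; 0 0.03 -0.002 -0.024; 0 0.03 -0.001 -0.024; 0 0.02 0 -0.02; 0 0.015 0 -0.01; 0 0.007 0 0; 0 0 0 0; 0 0 0 0"

```text
clock: 19.8
position: [0.5558, 0.1284, 0.1532]
ee_rot: [-0.048, 0.713, 0.059, 0.697]
ft_force: [-0.4, 0.1, -3.1]
grip_width: 0.348
```

```bash
python3 wr.py w19;  python3 -c "
from h import *
plan([0.566,0.1764,0.12],0.164,4)"
```

```text
19.8 [0.5558 0.1284 0.1532] jaw 0.152 down [-0.024  0.014 -1.   ] vel 0.006 F [-0.4  0.1 -3.1] g 0.348
from [0.5558 0.1282 0.1532] jaw 0.152 turn -0.012 row mm 0.0149
0.008 0.011 0.005 -0.003; 0.008 0.011 0.005 -0.003; 0.008 0.011 0.005 -0.003; 0.008 0.011 0.005 -0.003
```

View pics/w19.png

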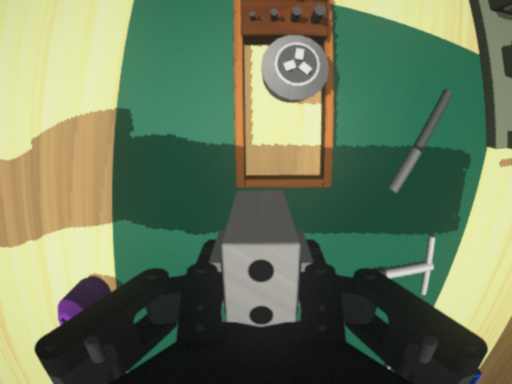

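Request:
play_rows --increments "0 0.012 0.004 -0.004; 0 0.014 0.004 -0.004; 0.005 0.012 0.004 -0.003; 0.01 0.006 0.002 0; 0.01 0 0 0; 0 0 0 0; 0 0 0 0"

```text
clock: 20.55
position: [0.5631, 0.1765, 0.1256]
ee_rot: [-0.052, 0.713, 0.062, 0.696]
ft_force: [-0.0, -0.4, -1.9]
grip_width: 0.346
```

```bash
python3 wr.py w20;  python3 -c "
from h import *
plan([0.566,0.1764,0.07],0.164,4)"
```

```text
20.55 [0.5631 0.1765 0.1256] jaw 0.161 down [-0.025  0.013 -1.   ] vel 0.016 F [-0.  -0.4 -1.9] g 0.346
from [0.5629 0.1763 0.1255] jaw 0.161 turn -0.003 row mm 0.0139
0.014 -0.000 0.001 -0.001; 0.014 -0.000 0.001 -0.001; 0.014 -0.000 0.001 -0.001; 0.014 -0.000 0.001 -0.001
```

View pics/w20.png

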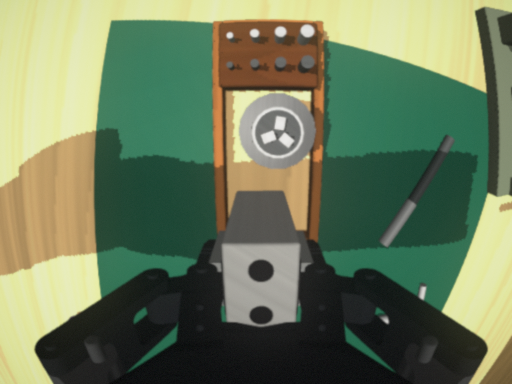

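Request:
play_rows --increments "0.014 0 0.001 0; 0.014 0 0.001 0; 0.014 0 0.001 0; 0.008 0 0 0; 0 0 0 0; 0 0 0 0"

```text
clock: 21.2
position: [0.5645, 0.176, 0.0704]
ee_rot: [-0.051, 0.714, 0.061, 0.696]
ft_force: [-0.0, 0.8, -2.1]
grip_width: 0.347
```

```bash
python3 wr.py w21;  python3 -c "
from h import *
plan([0.566,0.1764,0.053],0.164,2)"
```

```text
21.2 [0.5645 0.176  0.0704] jaw 0.159 down [-0.026  0.012 -1.   ] vel 0.01 F [-0.   0.8 -2.1] g 0.347
from [0.5645 0.176  0.0705] jaw 0.159 turn -0.005 row mm 0.0088
0.009 -0.000 0.001 -0.002; 0.009 -0.000 0.001 -0.002
```

View pics/w21.png

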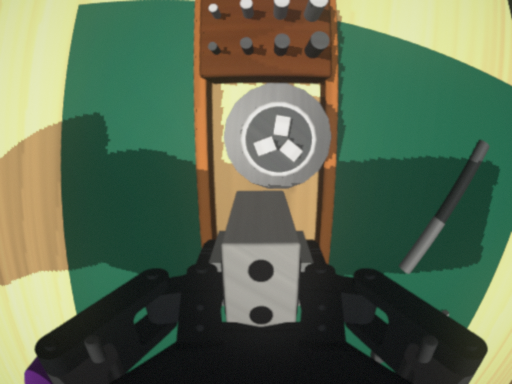

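Request:
play_rows --increments "0.008 0 0.001 0; 0.007 0 0.001 0; 0 0 0 0; 0 0 0 0"

```text
clock: 21.65
position: [0.567, 0.1769, 0.0552]
ee_rot: [-0.051, 0.713, 0.062, 0.697]
ft_force: [-0.6, 0.0, -2.4]
grip_width: 0.344
```

Request:
play_rows --increments "0.005 0 0 0; 0.004 0 0 0"

```text
clock: 21.85
position: [0.5674, 0.1771, 0.05]
ee_rot: [-0.05, 0.713, 0.062, 0.697]
ft_force: [-30.5, -7.6, 73.3]
grip_width: 0.347
```

Contact: the jig is on the floor (it loaded up quickly). I'll relax, then release.

Request:
play_rows --increments "-0.001 0 0 0; 0 0 0 0"

```text
clock: 22.05
position: [0.5681, 0.1772, 0.0527]
ee_rot: [-0.049, 0.712, 0.063, 0.697]
ft_force: [-0.1, -0.0, -3.3]
grip_width: 0.344
```

```bash
python3 wr.py w22
```

```text
22.05 [0.5681 0.1772 0.0527] jaw 0.159 down [-0.023  0.017 -1.   ] vel 0.003 F [-0.1 -0.  -3.3] g 0.344
```

View pics/w22.png

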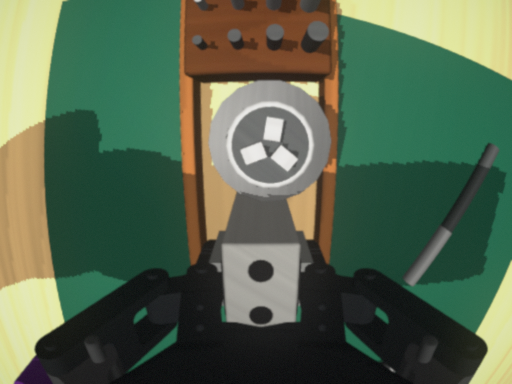

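Request:
play_rows --increments "0.003 0 0 0"

```text
clock: 22.2
position: [0.5682, 0.1773, 0.0501]
ee_rot: [-0.049, 0.712, 0.063, 0.697]
ft_force: [-18.3, -5.6, 47.8]
grip_width: 0.338
```

Request:
play_rows --increments "0.001 0 0 0; 0 0 0 0; 0 0 0 0; 0 0 0 0; 0 0 0 0; 0 0 0 0; 0 0 0 0" --hand -0.6

```text
clock: 22.9
position: [0.5682, 0.1775, 0.0478]
ee_rot: [-0.05, 0.712, 0.063, 0.697]
ft_force: [-0.2, -0.1, 0.4]
grip_width: 0.794
```

```bash
python3 wr.py w23
```

```text
22.9 [0.5682 0.1775 0.0478] jaw 0.159 down [-0.023  0.017 -1.   ] vel 0.001 F [-0.2 -0.1  0.4] g 0.794
```

View pics/w23.png

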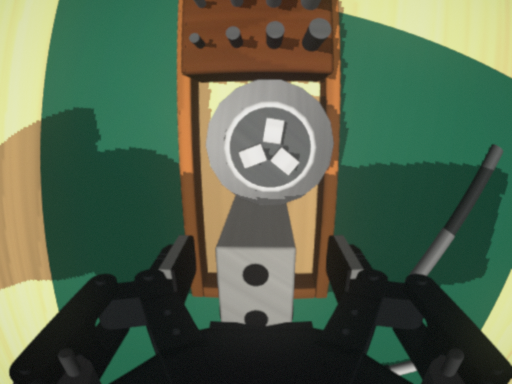

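The jig (256,280) stands free of both pads. Retreating straight up, then back.

Request:
play_rows --increments "-0.012 0 0 0; -0.02 0 0 0; -0.025 0 0 0; -0.03 0 0 0; -0.03 0 0 0; -0.03 -0.015 0 0; -0.02 -0.03 0 0; 0 -0.03 0 0; 0 -0.015 0 0; 0 0 0 0; 0 0 0 0"

```text
clock: 24.05
position: [0.5867, 0.0837, 0.2281]
ee_rot: [-0.049, 0.711, 0.063, 0.699]
ft_force: [-0.3, 0.2, -0.5]
grip_width: 0.803
```

```bash
python3 wr.py w24; python3 - <<'E'
from h import *
for n in ("scene","top"):
    c=camera(n); cv2.imwrite(f"pics/{n}24.png",c["img"])
    k=c["img"][210:360,250:420] if n=="scene" else c["img"][110:200,60:180]
    cv2.imwrite(f"pics/{n}24c.png",cv2.resize(k,None,fx=4,fy=4,interpolation=cv2.INTER_CUBIC))
a=cv2.imread("pics/w24.png")[0:230,180:360]; cv2.imwrite("pics/w24c.png",cv2.resize(a,None,fx=2.6,fy=2.6,interpolation=cv2.INTER_CUBIC))
E
```

```text
24.05 [0.5867 0.0837 0.2281] jaw 0.16 down [-0.018  0.019 -1.   ] vel 0.005 F [-0.3  0.2 -0.5] g 0.803
```

View pics/scene24c.png

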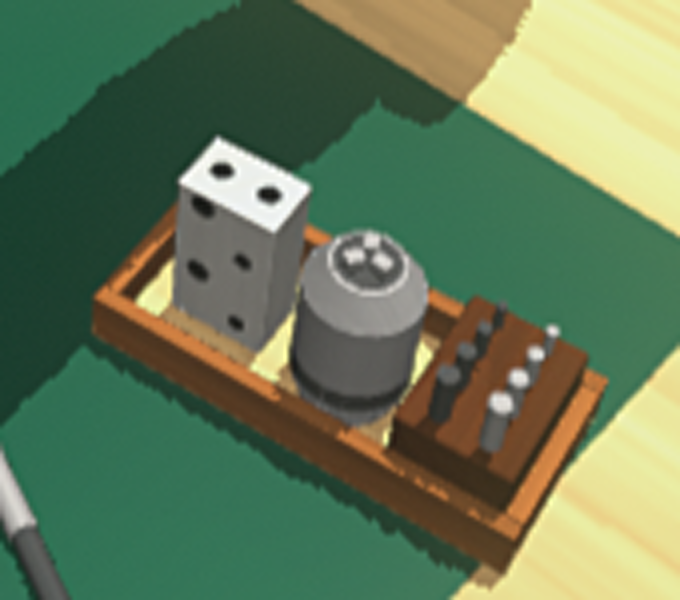

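View pics/scene24.png

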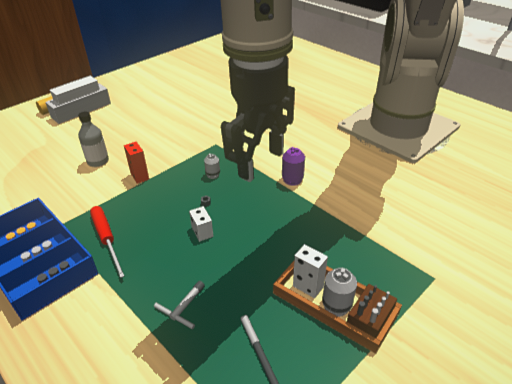

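View pics/w24c.png

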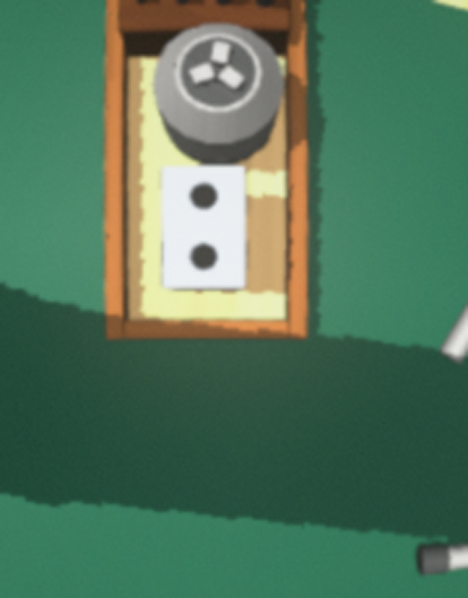

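Both parts stand upright on the bay floor. The small chuck and all look-alikes are where they were. One last check of the jig's top height, then hand in.

```bash
python3 - <<'E'
from h import *
import pickle
c,o=pickle.load(open("w24.pkl","rb")); pose=(o["position"],o["ee_rot"]); s=camera("scene")
W=lambda p:((p[0]+.5)/2.6-.5+180,(p[1]+.5)/2.6-.5); S=lambda p:((p[0]+.5)/4-.5+250,(p[1]+.5)/4-.5+210)
for n,a,b in [("j+y",(204,196),(270,194)),("j-y",(204,257),(222,170)),("chuck",(218,72),(366,264))]: print(n,tri([ray(c,*W(a),pose),ray(s,*S(b))]))
o=get_obs(); print(o["clock"],np.round(o["ft_force"],1)); print(workorder.hand_in())
E
```

```text
j+y (array([0.5649605 , 0.18775123, 0.08542052]), [np.float64(0.00022870896971916192), np.float64(0.000228708969719128)])
j-y (array([0.56855245, 0.1657515 , 0.08501784]), [np.float64(0.00033585594503121), np.float64(0.00033585594503147894)])
chuck (array([0.56279672, 0.2353206 , 0.08194539]), [np.float64(0.0010295297003387377), np.float64(0.0010295297003389179)])
24.25 [ 1.3  0.4 -0.2]
the job is handed in; nothing more can be done
None
```

I set the large steel chuck down first, next to the drill stand, and then the tall aluminium jig block beside it. Both stand upright on the bay floor. I handed the job in at 24.3 s, with the gripper empty and clear of everything.

**What the last checks showed:**
- **Heights:** the jig's top is at z ≈ 85 mm, where 86 mm is expected for a block standing on the bay floor. The chuck's jaw face is at 82 mm, which fits it standing on the floor, since it measured 77–78 mm on the bench.
- **Spacing:** the gap between chuck and jig is about 10 mm. The chuck stands about 6 mm from the stand and about 5 mm from the +x wall.
- **Left alone:** the small chuck, the short block, and the red and purple look-alikes look undisturbed in the last picture.

**What went less well:**
- **Jig contact:** it met the floor harder than intended, with readings of 73 N and then 48 N at the wrist. The limit is 120 N, and I read the force only at the end of each call, so a brief higher peak could have gone unseen.
- **Chuck contact:** the force readings never showed the chuck touching down. I judged it from its shift in the pads, and it ended about 6 mm off-centre in x.
- **Box height:** two-view heights for the box were only rough. The rim measured 20–25 mm (26 mm from the text) and the floor about 0 mm (6 mm from the text), so I used the text's values.

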